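# Move the spark shield to the grinder's other wheel

## Task

The next job is on the grinder's other wheel, so move the clear spark shield across. Squeeze its two upright finger grips together to draw the sprung hinge pin, lift the shield off the wheel guard it hangs on, and drop it the same way round into the empty hinge bracket of the other wheel guard: bar fully down in both slots, pin sprung home in its hole, shield hanging straight down and let go. Leave the other things on the bench where they are.

Things in the scene. Friction and masses are not known exactly. Their poses are not given: they have to be found in the camera images.
- grinder: bench grinder with two 150 mm wheels, grey, fixed on the bench, 325 mm wide over its guards; origin on the bench under the middle of its spindle; front to -x (the robot's side), y along the spindle to its left, z up. Motor 128 mm in diameter, spindle 125 mm above the bench
- guard_a: the wheel guard that carries the shield at the start (left or right one): dark steel drum 176 mm in diameter, 54 mm wide, tool rest in front, steel hinge bracket on top in front. Axes as the grinder's; origin on the bench under the wheel's centre. The hung bar's axis lies along y, its middle at x = -0.115, y = 0, z = 0.247
- guard_b: the grinder's other wheel guard, with an identical, empty hinge bracket: the shield goes here. Same size, axes and offsets as guard_a. The bracket's top is the keeper plate's, at z = 0.270; it reaches from y = -0.069 to +0.082 and from x = -0.136 back to the guard
- guard_b_seat (a point): place of the bar's middle in the empty bracket (guard_b x = -0.115, y = 0, z = 0.247). 66 mm to either side of it, along y, stand the bracket's arms: 5 mm plates, each with a slot open at the top, 19 mm wide, flaring to 34 mm at its mouth 10 mm above this point; the slot's floor is 8 mm below it. A rail joins the arms 30 mm behind it
- guard_b_hole (a point): middle of the 13 mm hole for the sprung pin, on the bar's axis at guard_b y = 0.0795, in the keeper plate: a 4 mm upright plate outside the +y arm, its near face 3.5 mm from the seated bar's end
- shield: the spark shield, about 0.38 kg: clear panel in an aluminium frame, 112 mm wide, 6 mm thick, below a round steel bar 16 mm thick, 148 mm long. Origin on the bar's axis at its middle; y along the bar to the end with the sprung pin, same way as guard_a's y when hung; z up. The panel reaches down to z = -0.100. Two collars 28 mm in diameter at the -y end straddle the bracket's -y arm, 2.5 mm clear each side
- shield_grip (a point): on the shield, 32 mm above the bar's axis, y = 0: where to centre the fingers, which close along y. Two upright steel finger grips stand on the bar, each 24 mm wide along x, 5 mm thick, from 7 to 51 mm above the axis. Fully squeezed the pair is 32 mm wide over its outer faces and centred on this point; unsqueezed it is 44 mm wide, the sliding grip 12 mm farther out. The shield balances here
- fixed_grip (a point): middle of the fixed grip's outer face: 16 mm to -y of shield_grip. It is rigid with the shield
- sliding_grip (a point): middle of the sliding grip's outer face: 28 mm to +y of shield_grip at rest. It carries the sprung pin; pushed 12 mm toward the fixed grip, to its stop (6 N at first, 10 N at the stop), it draws the pin into the bar. Let go, it springs back
- shield_pin (a joint): how far the pin is drawn: 0 = sprung right out (home), 0.012 m = fully drawn into the bar, clear of the keeper plate
- pin_tip (a point): end of the sprung pin, 8 mm thick, on the bar's axis: at shield y = +0.0845 when out, 10.5 mm beyond the bar's end; 1.5 mm inside the bar when drawn
- spray_can: bystander: spray can, 64 mm in diameter, 185 mm tall, standing on the bench in front of the grinder's middle, at least 50 mm before the line in which the shield's panel hangs; origin at the centre of its underside
- valve_a: bystander: engine valve about 112 mm long lying in front of the grinder's left wheel
- valve_b: bystander: engine valve about 108 mm long lying in front of the grinder's right wheel
- stone_tin: bystander: open steel tin of mounted stones, 75 x 105 x 32 mm lying before the grinder
- die_grinder: bystander: hand-held air grinder about 220 mm long lying at the left
- spanner: bystander: spanner 190 mm long lying at the right
Things that resemble listed ones, but are neither listed nor needed, are in the scene too. What is meant by the shield is not green, and is the smaller of those in its own colour.

How it is judged:
On the way, in this order (a step that is already met when the one before it is completed fails the run):
1. the sprung pin is drawn (value of joint shield_pin above 0.008 m), for 0.1 s.
2. the shield is lifted off its first bracket (distance of shield from where it was at the start of the episode above 0.04 m), for 0.1 s.
At the end, for the whole second after the job is handed in: The shield hangs at rest in the hinge bracket of the other wheel guard: bar's middle within 6 mm of its seat and parallel to it within 0.06 rad, pin out to within 2 mm of home and through the keeper plate's hole, panel within 0.3 rad of straight down (distance between shield and guard_b_seat below 0.006 m and distance between pin_tip and guard_b_hole below 0.014 m and value of joint shield_pin below 0.002 m and angle between the y axis of shield and the y axis of guard_b, either way round below 0.06 rad and angle between shield's own z axis and vertical below 0.3 rad and linear speed of shield below 0.03 m/s); the robot touches nothing.
It fails at once if a bystander on the bench is shifted by more than 30 mm (distance of any of spray_can, valve_a, valve_b, stone_tin, die_grinder, spanner from where it was at the start of the episode above 0.03 m).
It also fails if it takes over 48 s, if anything falls off the work surface, if the arm or the gripper's body presses on something with over 40 N, if the wrist force passes 120 N, or if a joint passes its speed limit or range.

## Robot

A 6-joint arm with a two-finger parallel gripper is mounted at the origin on the work surface. World frame = base frame: x ahead of the robot, y to its left, z up, the work surface at z = 0. Lengths are in m, angles in rad, forces in N, time in s.
With the tool pointing down it reaches from about 0.3 to 0.775 m from the base axis. Payload 14.6 kg.
Tool frame: the origin (TCP) lies at the very end of the fingers, on their centre line; the grasp point (between the pads) lies 19 mm behind it; z points along the fingers, x is the direction in which the jaws open and shut, and the axes are right-handed (so a half turn about z gives the same grasp; the last joint's range is limited). The gripper opens to 85 mm and grips with 20 to 120 N. Pads are 22 mm wide; open, the fingers measure 114 mm over their backs; the gripper's body (76 mm by 85 mm) begins 54 mm behind the grasp point. The pads swing forward as they close: fully open they stand 13 mm farther back than shut.
Start: joints at [1.191, 0.3, 1.521, -0, 1.321, -0.067], TCP at [0.169, 0.523, 0.231] pointing down, gripper open.
Joint ranges: [-3.03, 3.03], [-0.79, 2.21], [0.23, 2.52], [-1.04, 4.18], [0, 3.07], [-2.55, 2.55]. Speed limits (rad/s): [2.22, 2.22, 2.57, 3.14, 3.14, 3.14].

## Interface

Orientations are given as a unit quaternion [w, x, y, z].
In Python, from bench import env, get_image, camera_info gives the robot as it stands.
- The arm moves only by the tool send_rows, never from a script. Its argument "deltas" is a list of rows, each an object of numbers: "jaw": the finger opening in mm, from 0 to 85.4; "dx", "dy", "dz": the shift along the tool's x, y, z in mm; "rx", "ry", "rz": the turn, a rotation vector about the tool's x, y, z in rad. In form: [{"jaw": .., "dx": .., "dy": .., "dz": .., "rx": .., "ry": .., "rz": ..}, ...]. A call has exactly 5 rows; each row is the pose to reach, as a shift and turn from the pose commanded when the call began, along the tool's axes at that moment; what a row does not reach only later rows make up. A row lasts 1/12 s, in which the tool goes at most 41.7 mm and 7.16 degrees, less where a joint would pass 70% of its speed; a pose out of reach is approached as far as the arm can. A call with a gripper value outside its range is refused whole. The fingers move at their own pace and stop on an object; "newtons" is the grip in N (left out, the last holds). Time passes only in rows, so rows that repeat a pose let the fingers close, or fill a call up. It gives the time, the measured TCP pose, the force and the opening at its end, in the units of the state.
- env.get_obs(): the state, without advancing time (a new reading comes with each control period).
- get_image(name): name is "side" or "top"; returns the picture (400x640x3 uint8, blue, green, red); there is no depth.
- camera_info(name): a dict with "fovy" (degrees; the focal length in pixels is half the picture's height over the tangent of half this angle, whatever the lens; pixels are square), "cx", "cy" (the principal point, pixels), "dist" ([k1, k2, p1, p2, k3] as OpenCV has them; the pictures are not rectified), "R" (3x3) and "t" (3): a world point X has camera coordinates R X + t. Camera axes: x right, y down, z forward; pixel columns grow to the right and rows downward; lengths in m; the calibration is good to about 2 mm. A picture is of the moment at which its call begins. camera_info takes no time and is no camera call.
- env.finish_job(): hands the job in, once; it reports no verdict.
The state is a dict: "t": time; "q": joint angles; "qvel": joint speeds; "effort": joint torques, N m; "tcp_pos": TCP position; "ee_rot": TCP orientation; "ft_force": force on the tool from outside, world axes, zero at the start; "moment": the same for the moment, N m; "width": opening from 0.0 (shut) to 1.0 (fully open).
Only numpy, scipy, OpenCV 4.12 (cv2) and the standard library are available. Lean on these libraries where they do the work, as an engineer would, in place of code of your own. Each camera call takes 0.05 s, during which the arm holds its last target. There are 200 camera calls.

## Working session

There is one attempt and no reset: what is moved stays moved. The work goes in short steps, Python scripts to look and compute and a tool call to move; the robot and the scene stay as the last step left them, time stands still between calls to the robot, and variables do not carry over. Pictures are saved under pics/ and viewed, about 8 in all and at most 12, crops included, and the job is handed in when it is done.

Besides the shell and the picture viewer there is one more tool, called after ">>>" as name([rows], argument=value, ...), one row to a line, values as JSON. send_rows: Moves the arm, as the interface text tells. Its arguments: {"type":"object","properties":{"deltas":{"type":"array"},"newtons":{"type":"number"}},"required":["deltas"]}

```bash
ls; mkdir -p pics; python3 - <<'E'
from bench import env,get_image,camera_info
import cv2,numpy as np
for n in("side","top"):
    cv2.imwrite(f"pics/{n}0.png",get_image(n)); i=camera_info(n); print(n,i)
print(env.get_obs())
E
```

```text
pics
side {'fovy': 56.15247425510864, 'cx': 320.85303810391866, 'cy': 201.07390596646206, 'dist': array([-0.05824333,  0.        ,  0.        ,  0.        ,  0.        ]), 'R': array([[ 0.88661047, -0.46250242,  0.00365946],
       [-0.28937044, -0.56085651, -0.77569628],
       [ 0.36081384,  0.6866815 , -0.63109579]]), 't': array([-0.48977285,  0.29480907,  0.94095209])}
top {'fovy': 46.01641716758835, 'cx': 319.75521508876204, 'cy': 198.12218749576755, 'dist': array([-0.14021897,  0.        ,  0.        ,  0.        ,  0.        ]), 'R': array([[-0.00657158, -0.99990748, -0.01190999],
       [-0.98151405,  0.00872799, -0.191191  ],
       [ 0.19127726,  0.0104334 , -0.98148059]]), 't': array([0.01510456, 0.60106537, 1.22378419])}
{'t': 0.1, 'q': array([ 1.19137030e+00,  3.00440710e-01,  1.52153235e+00, -8.16156723e-06,
        1.32070867e+00, -6.66041905e-02]), 'qvel': array([ 0.00030559, -0.00378994, -0.00106099, -0.0001417 , -0.00125277,
       -0.00153315]), 'effort': array([-1.15648791e-04, -5.44380784e+01, -3.62368584e+01, -9.34580362e-05,
        3.08405841e-03,  1.65466651e-05]), 'tcp_pos': array([0.16918605, 0.52310409, 0.2307586 ]), 'ee_rot': array([ 2.93695681e-04,  8.08623039e-01,  5.88326852e-01, -4.58566559e-04]), 'ft_force': array([ 0.25212137, -0.26280013, -0.14213323]), 'moment': array([ 0.00543406,  0.01059648, -0.05713667]), 'width': 0.9985588635241562}
```

View pics/side0.png

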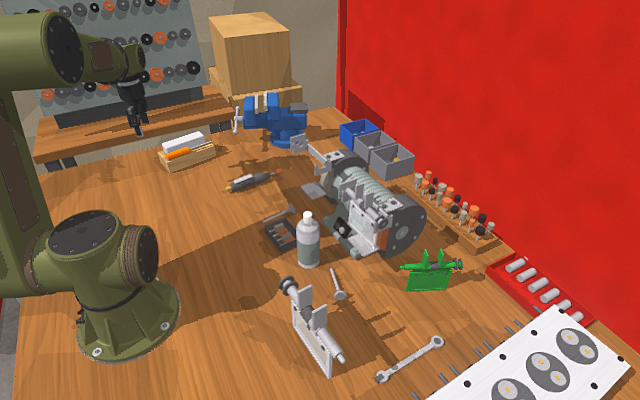

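View pics/top0.png

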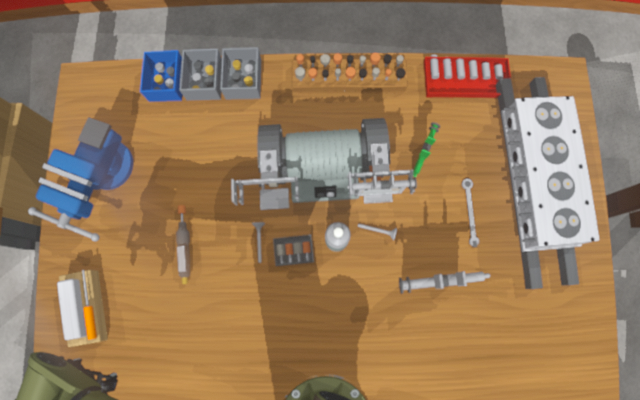

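Side: arm clear at left; the real shield hangs on the guard nearer the side camera (~370,210); the decoys are the green one (430,270) and the big one (315,330). Top: guard_a is the right one (bracket ~383,183), and the empty bracket is at ~263,190. I'll zoom in.

```bash
python3 - <<'E'
import cv2,numpy as np
t=cv2.imread("pics/top0.png");s=cv2.imread("pics/side0.png")
a=cv2.resize(t[155:215,222:422],None,fx=4,fy=4,interpolation=cv2.INTER_CUBIC)
b=cv2.resize(s[130:265,280:440],None,fx=5,fy=5,interpolation=cv2.INTER_CUBIC)[:, :800]
b=cv2.resize(s[135:255,280:440],None,fx=5,fy=5,interpolation=cv2.INTER_CUBIC)
b=cv2.resize(b,(480,360)); p=np.zeros((600,800,3),np.uint8);p[:240]=a;p[240:,:480]=b
cv2.imwrite("pics/crop1.png",p)
E
```

```text
(no output)
```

View pics/crop1.png

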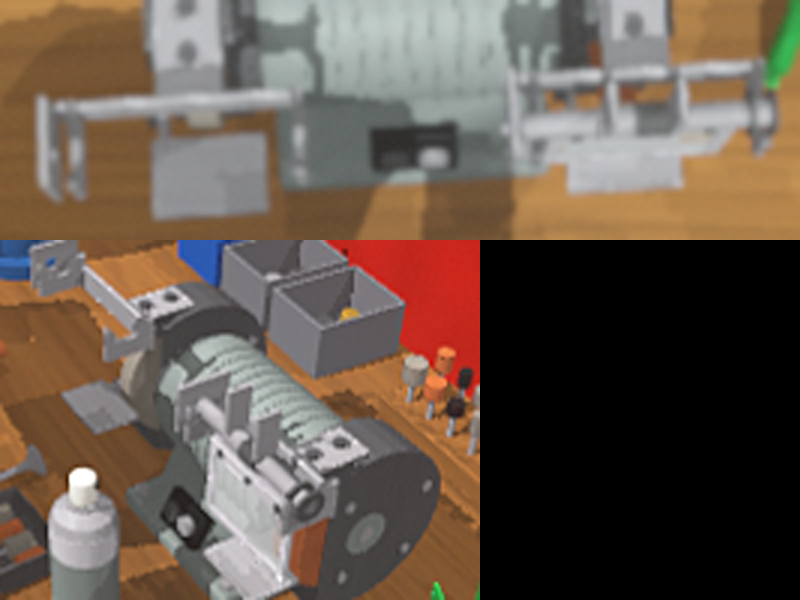

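Top crop: keeper A's top is at crop x≈513, the grips at x≈612 and 683, the rails at y≈71 and y≈101, and keeper B at x≈42. One larger crop with a grid should give accurate points.

```bash
python3 - <<'E'
import cv2,numpy as np
t=cv2.imread("pics/top0.png");s=cv2.imread("pics/side0.png")
def cr(im,x,y,w,h,f):
    o=cv2.resize(im[y:y+h,x:x+w],None,fx=f,fy=f,interpolation=cv2.INTER_CUBIC)
    for k in range(0,w,10): cv2.putText(o,str(x+k),(k*f,8),0,.32,(0,0,255),1); cv2.line(o,(k*f,8),(k*f,14),(0,0,255),1)
    for k in range(0,h,10): cv2.putText(o,str(y+k),(0,k*f+4),0,.32,(255,0,0),1)
    return o
A=cr(t,345,165,72,38,8)[:, :];B=cr(t,228,170,50,38,8);S=cr(s,325,165,55,55,8);U=cr(s,285,130,50,37,8)
p=np.zeros((600,800,3),np.uint8)
A=cr(t,345,165,80,32,5);B=cr(t,226,172,80,40,5)
p[:160,:400]=A;p[170:370,:400]=B;
S=cr(s,328,170,66,56,6);p[:336,402:798]=S
U=cr(s,286,130,66,43,6);p[340:598,402:798]=U
cv2.imwrite("pics/crop2.png",p)
E
```

```text
(no output)
```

View pics/crop2.png

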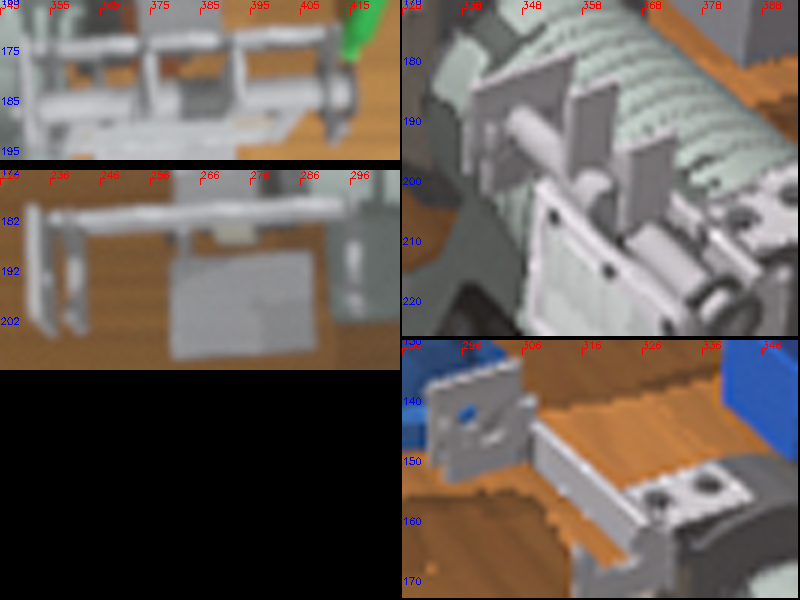

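```bash
cat > h.py <<'E'
import cv2,numpy as np
from bench import env,get_image,camera_info
def cam(n):
    i=camera_info(n); f=200/np.tan(np.radians(i["fovy"]/2))
    return np.array([[f,0,i["cx"]],[0,f,i["cy"]],[0,0,1]]),i["dist"],i["R"],i["t"]
def ray(n,uv,z):
    K,d,R,t=cam(n); p=cv2.undistortPoints(np.array(uv,float).reshape(-1,1,2),K,d)[:,0]
    D=np.c_[p,np.ones(len(p))]@R; C=-R.T@t
    return C+D*((z-C[2])/D[:,2])[:,None]
def proj(n,X):
    K,d,R,t=cam(n); return cv2.projectPoints(np.array(X,float).reshape(-1,1,3),cv2.Rodrigues(R)[0],t,K,d)[0][:,0]
E
python3 - <<'E'
from h import *
np.set_printoptions(precision=4,suppress=True)
print("keep A,B f/b\n",ray("side",[(339.7,184.7),(356.3,179.5),(290.3,137.8),(305.7,133.7)],.270))
print("grips sl f,b fx f,b\n",ray("side",[(355.7,186.2),(363.8,183),(365.7,195.3),(373.5,192.3)],.298))
g=cv2.cvtColor(cv2.imread("pics/top0.png"),6).astype(float)
def rail(cols,v0,sl):
    P=[]
    for c in cols:
        v=int(round(v0+sl*(c-cols[0]))); w=g[v-3:v+4,c]; w=np.clip(w-140,0,None); P.append((c,(w*np.arange(v-3,v+4)).sum()/w.sum()))
    W=ray("top",P,.255); l=np.polyfit(W[:,1],W[:,0],1); r=W[:,0]-np.polyval(l,W[:,1]); print(l,r.std(),W[:,1].min(),W[:,1].max()); return l
a=rail([*range(361,373),*range(379,390),*range(397,409)],173.8,-.04)
b=rail([*range(240,292)],181.4,-.045)
ya,yb=-.1,.2
print("global slope",(np.polyval(b,.215)-np.polyval(a,-.055))/.27)
# tops from top view
print("top grips sl, fx (back,front)\n",ray("top",[(345+146/5,165+50/5),(345+150/5,165+104/5),(345+237/5,165+42/5),(345+240/5,165+98/5)],.298))
print("keeper B/A top back,\n",ray("top",[(226+33/5,172+36/5),(345+27/5,165+36/5)],.27))
E
```

```text
keep A,B f/b
 [[ 0.5682 -0.0686  0.27  ]
 [ 0.6164 -0.0687  0.27  ]
 [ 0.5539  0.2006  0.27  ]
 [ 0.6052  0.202   0.27  ]]
grips sl f,b fx f,b
 [[ 0.579  -0.1231  0.298 ]
 [ 0.6027 -0.1212  0.298 ]
 [ 0.581  -0.1629  0.298 ]
 [ 0.6031 -0.1618  0.298 ]]
[-0.0563  0.6144] 0.0005765350287555881 -0.19760171013003403 -0.0876778929135558
[-0.0558  0.6143] 0.0005223819383059519 0.07472864838360352 0.19366859210121276
global slope -0.05624364647291538
top grips sl, fx (back,front)
 [[ 0.6058 -0.1136  0.298 ]
 [ 0.5811 -0.1147  0.298 ]
 [ 0.6091 -0.1544  0.298 ]
 [ 0.5835 -0.1548  0.298 ]]
keeper B/A top back,
 [[ 0.6059  0.2082  0.27  ]
 [ 0.6197 -0.0623  0.27  ]]
```

The two views agree: grinder yaw ≈ +0.056 rad, and the shield grip is at about (0.593, −0.1445). The seats are 271 mm apart along the grinder's y. Next is a small helper for tool-frame deltas, then the approach.

```bash
cat >> h.py <<'E'
from scipy.spatial.transform import Rotation as Ro
YAW=.056; A=np.array([.593,-.1445]); B=A+.271*np.array([-np.sin(YAW),np.cos(YAW)])
X=np.array([-np.sin(YAW),np.cos(YAW),0]);Z=np.array([0,0,-1.])
RT=np.c_[X,np.cross(Z,X),Z]
def go(*pts):
    o=env.get_obs(); q=o["ee_rot"]; R0=Ro.from_quat([*q[1:],q[0]])
    print("t",round(o["t"],2),"tcp",o["tcp_pos"].round(4),"F",o["ft_force"].round(1),"w",round(o["width"]*85.4,1),"q",o["q"].round(2))
    for p in pts: print((R0.inv().apply(np.array(p)-o["tcp_pos"])*1000).round(1),(R0.inv()*Ro.from_matrix(RT)).as_rotvec().round(4))
E
python3 -c "
from h import *
go((.36,.22,.40),(*A,.40),(*A,.262))"
```

```text
t 0.1 tcp [0.1692 0.5231 0.2308] F [ 0.3 -0.3 -0.1] w 85.3 q [ 1.19  0.3   1.52 -0.    1.32 -0.07]
[-229.9  274.8 -169. ] [-3.000e-04  1.100e-03 -3.688e-01]
[-505.   608.7 -168.7] [-3.000e-04  1.100e-03 -3.688e-01]
[-504.8  608.7  -30.7] [-3.000e-04  1.100e-03 -3.688e-01]
```

>>> send_rows([
  {"jaw": 85, "dx": 0, "dy": 0, "dz": -40, "rx": 0, "ry": 0, "rz": -0.08},
  {"jaw": 85, "dx": -10, "dy": 12, "dz": -78, "rx": 0, "ry": 0, "rz": -0.16},
  {"jaw": 85, "dx": -25, "dy": 30, "dz": -112, "rx": 0, "ry": 0, "rz": -0.24},
  {"jaw": 85, "dx": -45, "dy": 54, "dz": -140, "rx": 0, "ry": 0, "rz": -0.32},
  {"jaw": 85, "dx": -68, "dy": 82, "dz": -160, "rx": 0, "ry": 0, "rz": -0.3688},
], newtons=60)

```text
t: 0.52
tcp_pos: [0.2263, 0.4328, 0.3935]
ee_rot: [-0.0, 0.685, 0.729, 0.001]
ft_force: [0.9, 0.1, 0.0]
width: 0.996
```

```bash
python3 -c "
from h import *
go((*A,.40))"
```

```text
t 0.52 tcp [0.2263 0.4328 0.3935] F [0.9 0.1 0. ] w 85.1 q [ 1.01  0.09  1.4   0.    1.65 -0.62]
[-598.9  330.2   -7.1] [ 0.001  -0.0015  0.0061]
```

>>> send_rows([
  {"jaw": 85, "dx": -30, "dy": 16.5, "dz": 0, "rx": 0, "ry": 0, "rz": 0},
  {"jaw": 85, "dx": -60, "dy": 33, "dz": -2, "rx": 0, "ry": 0, "rz": 0},
  {"jaw": 85, "dx": -90, "dy": 49.5, "dz": -3, "rx": 0, "ry": 0, "rz": 0},
  {"jaw": 85, "dx": -120, "dy": 66, "dz": -5, "rx": 0, "ry": 0, "rz": 0},
  {"jaw": 85, "dx": -150, "dy": 82.5, "dz": -7, "rx": 0, "ry": 0, "rz": 0},
])

```text
t: 0.93
tcp_pos: [0.3175, 0.2867, 0.3982]
ee_rot: [-0.0, 0.687, 0.727, -0.0]
ft_force: [1.0, 0.8, 0.2]
width: 0.998
```

>>> send_rows([
  {"jaw": 85, "dx": -30, "dy": 16.5, "dz": 0, "rx": 0, "ry": 0, "rz": 0},
  {"jaw": 85, "dx": -60, "dy": 33, "dz": 0, "rx": 0, "ry": 0, "rz": 0},
  {"jaw": 85, "dx": -90, "dy": 49.5, "dz": 0, "rx": 0, "ry": 0, "rz": 0},
  {"jaw": 85, "dx": -120, "dy": 66, "dz": 0, "rx": 0, "ry": 0, "rz": 0},
  {"jaw": 85, "dx": -150, "dy": 82.5, "dz": 0, "rx": 0, "ry": 0, "rz": 0},
])

```text
t: 1.35
tcp_pos: [0.4083, 0.1414, 0.3982]
ee_rot: [-0.0, 0.687, 0.727, -0.0]
ft_force: [1.5, 1.5, -0.3]
width: 0.997
```

>>> send_rows([
  {"jaw": 85, "dx": -30, "dy": 16.5, "dz": 0, "rx": 0, "ry": 0, "rz": 0},
  {"jaw": 85, "dx": -60, "dy": 33, "dz": 0, "rx": 0, "ry": 0, "rz": 0},
  {"jaw": 85, "dx": -90, "dy": 49.5, "dz": 0, "rx": 0, "ry": 0, "rz": 0},
  {"jaw": 85, "dx": -120, "dy": 66, "dz": 0, "rx": 0, "ry": 0, "rz": 0},
  {"jaw": 85, "dx": -150, "dy": 82.5, "dz": 0, "rx": 0, "ry": 0, "rz": 0},
])

```text
t: 1.77
tcp_pos: [0.4992, -0.0038, 0.398]
ee_rot: [-0.0, 0.687, 0.727, -0.0]
ft_force: [0.2, -0.4, 1.4]
width: 0.994
```

```bash
python3 -c "
from h import *
go((*A,.34),(*A,.262))"
```

```text
t 1.77 tcp [ 0.4992 -0.0038  0.398 ] F [ 0.2 -0.4  1.4] w 84.9 q [-0.08  0.11  1.36  0.    1.66 -1.71]
[-145.7   85.8   58. ] [-0.0004 -0.0001 -0.0002]
[-145.7   85.9  136. ] [-0.0004 -0.0001 -0.0002]
```

>>> send_rows([
  {"jaw": 85, "dx": -35, "dy": 20, "dz": 0, "rx": 0, "ry": 0, "rz": 0},
  {"jaw": 85, "dx": -70, "dy": 40, "dz": 5, "rx": 0, "ry": 0, "rz": 0},
  {"jaw": 85, "dx": -105, "dy": 62, "dz": 20, "rx": 0, "ry": 0, "rz": 0},
  {"jaw": 85, "dx": -140, "dy": 83, "dz": 40, "rx": 0, "ry": 0, "rz": 0},
  {"jaw": 85, "dx": -145.5, "dy": 86, "dz": 58, "rx": 0, "ry": 0, "rz": 0},
])

```text
t: 2.18
tcp_pos: [0.5941, -0.1465, 0.3383]
ee_rot: [-0.0, 0.688, 0.726, -0.0]
ft_force: [0.5, 0.5, -0.7]
width: 0.996
```

```bash
python3 - <<'E'
from h import *
go((*A,.262))
t=get_image("top");s=get_image("side")
a=cv2.resize(t[145:215,335:435],None,fx=4,fy=4,interpolation=2);b=cv2.resize(s[100:250,290:430],None,fx=4,fy=4,interpolation=2)[:, :]
p=np.zeros((600,800,3),np.uint8);p[:280,:400]=a;p[:,400:]=b[:600,80:480]
for q in proj("side",[o for o in [env.get_obs()["tcp_pos"]]]): print("tcp px side",q)
cv2.imwrite("pics/app.png",p)
E
```

```text
t 2.18 tcp [ 0.5941 -0.1465  0.3383] F [ 0.5  0.5 -0.7] w 85.0 q [-0.3   0.39  1.15 -0.    1.6  -1.93]
[ 2.1 -0.9 76.3] [-0.001   0.0002 -0.0027]
tcp px side [366.7575529  176.31749279]
```

View pics/app.png

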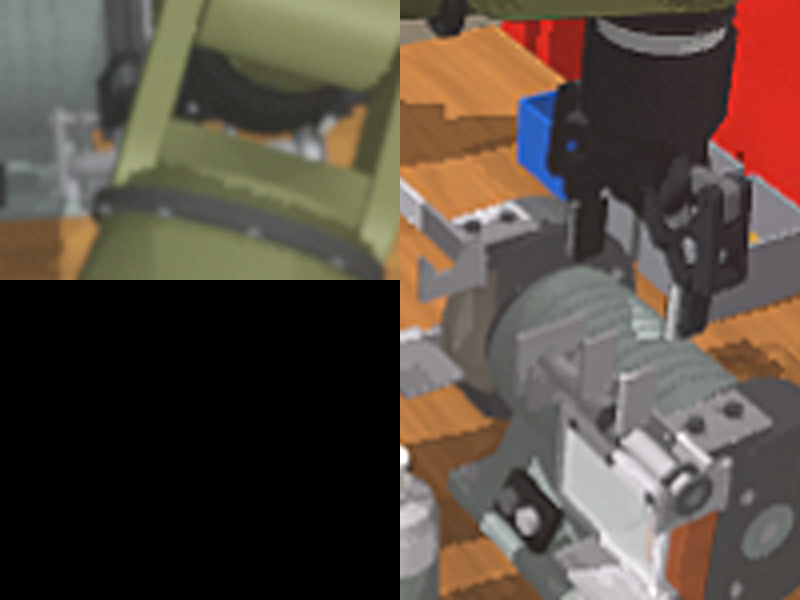

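The fingers straddle the two grips, with the tips above them at about z=0.338. Going down now.

>>> send_rows([
  {"jaw": 85, "dx": 0, "dy": 0, "dz": 18, "rx": 0, "ry": 0, "rz": 0},
  {"jaw": 85, "dx": 0, "dy": 0, "dz": 38, "rx": 0, "ry": 0, "rz": 0},
  {"jaw": 85, "dx": 0, "dy": 0, "dz": 56, "rx": 0, "ry": 0, "rz": 0},
  {"jaw": 85, "dx": 0, "dy": 0, "dz": 70, "rx": 0, "ry": 0, "rz": 0},
  {"jaw": 85, "dx": 0, "dy": 0, "dz": 77, "rx": 0, "ry": 0, "rz": 0},
])

```text
t: 2.7
tcp_pos: [0.5921, -0.1414, 0.2627]
ee_rot: [-0.001, 0.687, 0.727, -0.0]
ft_force: [0.1, 0.3, -0.1]
width: 0.995
```

```bash
python3 - <<'E'
from h import *
s=get_image("side");go((*A,.262))
cv2.imwrite("pics/down.png",cv2.resize(s[120:250,300:430],None,fx=4.6,fy=4.6,interpolation=2))
print(proj("side",[np.append(A,.298)+RT@[d/1000,0,0] for d in (-16,28)]))
E
```

```text
t 2.75 tcp [ 0.5921 -0.1415  0.2621] F [-0.4  0.3 -1.2] w 84.9 q [-0.29  0.41  1.3   0.    1.43 -1.92]
[-3.   0.7  0.1] [-0.0018 -0.0008  0.0008]
[[369.8448119  193.11889217]
 [358.72767254 183.26442157]]
```

View pics/down.png

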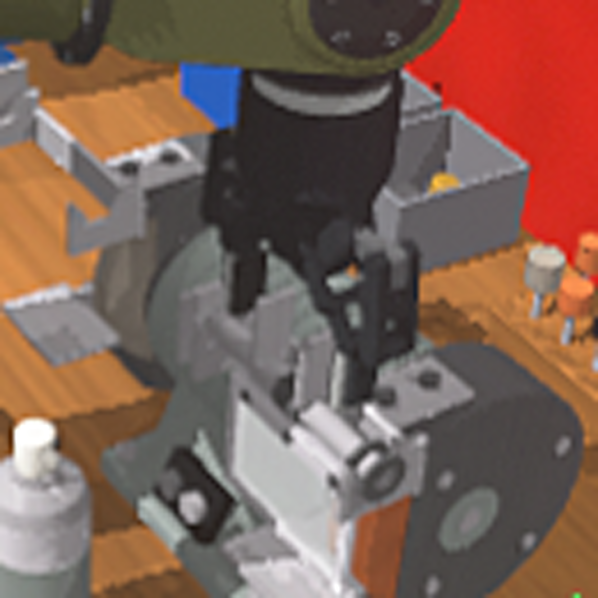

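Fingers are on both sides of the grips with no contact. I'll shift 3 mm, then squeeze.

>>> send_rows([
  {"jaw": 85, "dx": -3, "dy": 0.5, "dz": 1, "rx": 0, "ry": 0, "rz": 0},
  {"jaw": 60, "dx": -3, "dy": 0.5, "dz": 1, "rx": 0, "ry": 0, "rz": 0},
  {"jaw": 50, "dx": -3, "dy": 0.5, "dz": 1, "rx": 0, "ry": 0, "rz": 0},
  {"jaw": 40, "dx": -3, "dy": 0.5, "dz": 1, "rx": 0, "ry": 0, "rz": 0},
  {"jaw": 36, "dx": -3, "dy": 0.5, "dz": 1, "rx": 0, "ry": 0, "rz": 0},
], newtons=60)

```text
t: 3.17
tcp_pos: [0.5937, -0.1446, 0.2636]
ee_rot: [0.0, 0.687, 0.727, 0.001]
ft_force: [-1.3, 8.8, 6.6]
width: 0.448
```

>>> send_rows([
  {"jaw": 34, "dx": 0, "dy": 0, "dz": 0, "rx": 0, "ry": 0, "rz": 0},
  {"jaw": 32, "dx": 0, "dy": 0, "dz": 0, "rx": 0, "ry": 0, "rz": 0},
  {"jaw": 30, "dx": 0, "dy": 0, "dz": 0, "rx": 0, "ry": 0, "rz": 0},
  {"jaw": 28, "dx": 0, "dy": 0, "dz": 0, "rx": 0, "ry": 0, "rz": 0},
  {"jaw": 28, "dx": 0, "dy": 0, "dz": 0, "rx": 0, "ry": 0, "rz": 0},
])

```text
t: 3.58
tcp_pos: [0.5937, -0.1445, 0.2638]
ee_rot: [0.0, 0.687, 0.727, 0.001]
ft_force: [-1.5, 6.7, 6.6]
width: 0.36
```

```bash
python3 - <<'E'
from h import *
go((*A,.262))
E
```

```text
t 3.58 tcp [ 0.5937 -0.1445  0.2638] F [-1.5  6.7  6.6] w 30.8 q [-0.3   0.42  1.29  0.    1.43 -1.93]
[ 0.  -0.7  1.8] [ 0.0022 -0.0012  0.0006]
```

>>> send_rows([
  {"jaw": 28, "dx": 0, "dy": 0, "dz": -1, "rx": 0, "ry": 0, "rz": 0},
  {"jaw": 28, "dx": 0, "dy": 0, "dz": -2, "rx": 0, "ry": 0, "rz": 0},
  {"jaw": 28, "dx": 0, "dy": 0, "dz": -3, "rx": 0, "ry": 0, "rz": 0},
  {"jaw": 28, "dx": 0, "dy": 0, "dz": -3, "rx": 0, "ry": 0, "rz": 0},
  {"jaw": 28, "dx": 0, "dy": 0, "dz": -3, "rx": 0, "ry": 0, "rz": 0},
])

```text
t: 4.0
tcp_pos: [0.5932, -0.1444, 0.265]
ee_rot: [-0.001, 0.687, 0.727, 0.0]
ft_force: [-0.1, 7.3, -4.2]
width: 0.356
```

>>> send_rows([
  {"jaw": 28, "dx": 0.5, "dy": 0, "dz": 0, "rx": 0, "ry": 0, "rz": 0},
  {"jaw": 28, "dx": 1, "dy": 0, "dz": 0, "rx": 0, "ry": 0, "rz": 0},
  {"jaw": 28, "dx": 1.5, "dy": 0, "dz": 0, "rx": 0, "ry": 0, "rz": 0},
  {"jaw": 28, "dx": 2, "dy": 0, "dz": 0, "rx": 0, "ry": 0, "rz": 0},
  {"jaw": 28, "dx": 2, "dy": 0, "dz": 0, "rx": 0, "ry": 0, "rz": 0},
])

```text
t: 4.42
tcp_pos: [0.5932, -0.1436, 0.2654]
ee_rot: [0.0, 0.687, 0.727, -0.0]
ft_force: [-0.0, -0.5, -3.3]
width: 0.356
```

>>> send_rows([
  {"jaw": 28, "dx": 0.6, "dy": 0, "dz": 0, "rx": 0, "ry": 0, "rz": 0},
  {"jaw": 28, "dx": 1.2, "dy": 0, "dz": 0, "rx": 0, "ry": 0, "rz": 0},
  {"jaw": 28, "dx": 1.8, "dy": 0, "dz": 0, "rx": 0, "ry": 0, "rz": 0},
  {"jaw": 28, "dx": 2.5, "dy": 0, "dz": 0, "rx": 0, "ry": 0, "rz": 0},
  {"jaw": 28, "dx": 2.5, "dy": 0, "dz": 0, "rx": 0, "ry": 0, "rz": 0},
])

```text
t: 4.83
tcp_pos: [0.5931, -0.1409, 0.2653]
ee_rot: [0.0, 0.687, 0.727, 0.0]
ft_force: [0.1, 0.9, -4.5]
width: 0.355
```

>>> send_rows([
  {"jaw": 28, "dx": 0.6, "dy": 0, "dz": 0, "rx": 0, "ry": 0, "rz": 0},
  {"jaw": 28, "dx": 1.2, "dy": 0, "dz": 0, "rx": 0, "ry": 0, "rz": 0},
  {"jaw": 28, "dx": 1.8, "dy": 0, "dz": 0, "rx": 0, "ry": 0, "rz": 0},
  {"jaw": 28, "dx": 2.5, "dy": 0, "dz": 0, "rx": 0, "ry": 0, "rz": 0},
  {"jaw": 28, "dx": 2.5, "dy": 0, "dz": 0, "rx": 0, "ry": 0, "rz": 0},
])

```text
t: 5.25
tcp_pos: [0.5929, -0.1391, 0.2652]
ee_rot: [0.0, 0.687, 0.726, -0.0]
ft_force: [1.3, -5.2, -6.2]
width: 0.354
```

Probing gave the collar's free travel: TCP y from −0.1440 to −0.1391, so the centred position is y≈−0.1416. I'll centre and lift straight up.

>>> send_rows([
  {"jaw": 28, "dx": -1.5, "dy": 0, "dz": 0, "rx": 0, "ry": 0, "rz": 0},
  {"jaw": 28, "dx": -3, "dy": 0, "dz": -3, "rx": 0, "ry": 0, "rz": 0},
  {"jaw": 28, "dx": -3, "dy": 0, "dz": -10, "rx": 0, "ry": 0, "rz": 0},
  {"jaw": 28, "dx": -3, "dy": 0, "dz": -22, "rx": 0, "ry": 0, "rz": 0},
  {"jaw": 28, "dx": -3, "dy": 0, "dz": -38, "rx": 0, "ry": 0, "rz": 0},
])

```text
t: 5.67
tcp_pos: [0.5929, -0.1413, 0.3035]
ee_rot: [-0.001, 0.687, 0.727, -0.0]
ft_force: [-0.7, -0.1, -3.5]
width: 0.36
```

>>> send_rows([
  {"jaw": 28, "dx": 0, "dy": 0, "dz": -20, "rx": 0, "ry": 0, "rz": 0},
  {"jaw": 28, "dx": 0, "dy": 0, "dz": -42, "rx": 0, "ry": 0, "rz": 0},
  {"jaw": 28, "dx": 0, "dy": 0, "dz": -64, "rx": 0, "ry": 0, "rz": 0},
  {"jaw": 28, "dx": 0, "dy": 0, "dz": -84, "rx": 0, "ry": 0, "rz": 0},
  {"jaw": 28, "dx": 0, "dy": 0, "dz": -100, "rx": 0, "ry": 0, "rz": 0},
])

```text
t: 6.08
tcp_pos: [0.5929, -0.1413, 0.406]
ee_rot: [0.001, 0.687, 0.727, 0.001]
ft_force: [0.4, 0.4, -4.2]
width: 0.36
```

```bash
sed -i 's/-.1445\]/-.1416]/' h.py; python3 - <<'E'
from h import *
s=get_image("side");go((*B,.40),(*B,.30),(*B,.265))
cv2.imwrite("pics/lift.png",cv2.resize(s[60:230,260:430],None,fx=3.5,fy=3.5,interpolation=2))
E
```

```text
t 6.13 tcp [ 0.5931 -0.1414  0.4089] F [-0.1 -1.1 -0.6] w 30.6 q [-0.29  0.39  1.01  0.    1.74 -1.92]
[ 2.708e+02 -1.000e-01  8.400e+00] [0.0058 0.002  0.0001]
[271.   -0.7 108.4] [0.0058 0.002  0.0001]
[271.1  -0.9 143.4] [0.0058 0.002  0.0001]
```

View pics/lift.png

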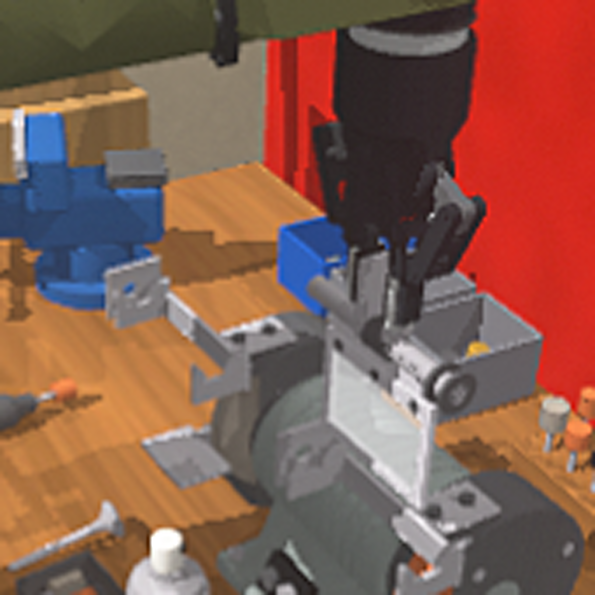

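The shield hangs straight in the gripper with the pin drawn, and its bottom is clear of bracket A. Moving it across by 271 mm.

>>> send_rows([
  {"jaw": 28, "dx": 12, "dy": 0, "dz": 0, "rx": 0, "ry": 0, "rz": 0},
  {"jaw": 28, "dx": 35, "dy": 0, "dz": 0, "rx": 0, "ry": 0, "rz": 0},
  {"jaw": 28, "dx": 65, "dy": 0, "dz": 0, "rx": 0, "ry": 0, "rz": 0},
  {"jaw": 28, "dx": 95, "dy": 0, "dz": 0, "rx": 0, "ry": 0, "rz": 0},
  {"jaw": 28, "dx": 125, "dy": 0, "dz": 0, "rx": 0, "ry": 0, "rz": 0},
])

```text
t: 6.55
tcp_pos: [0.5855, -0.0148, 0.4022]
ee_rot: [-0.001, 0.687, 0.727, -0.0]
ft_force: [0.8, 0.4, -3.9]
width: 0.362
```

>>> send_rows([
  {"jaw": 28, "dx": 30, "dy": 0, "dz": 0, "rx": 0, "ry": 0, "rz": 0},
  {"jaw": 28, "dx": 60, "dy": 0, "dz": 0, "rx": 0, "ry": 0, "rz": 0},
  {"jaw": 28, "dx": 90, "dy": 0, "dz": 0, "rx": 0, "ry": 0, "rz": 0},
  {"jaw": 28, "dx": 120, "dy": 0, "dz": 0, "rx": 0, "ry": 0, "rz": 0},
  {"jaw": 28, "dx": 140, "dy": 0, "dz": 0, "rx": 0, "ry": 0, "rz": 0},
])

```text
t: 6.97
tcp_pos: [0.5773, 0.1263, 0.4022]
ee_rot: [-0.001, 0.686, 0.727, -0.0]
ft_force: [0.3, -0.9, -4.1]
width: 0.357
```

>>> send_rows([
  {"jaw": 28, "dx": 6, "dy": 0, "dz": 0, "rx": 0, "ry": 0, "rz": 0},
  {"jaw": 28, "dx": 6, "dy": 0, "dz": 0, "rx": 0, "ry": 0, "rz": 0},
  {"jaw": 28, "dx": 6, "dy": 0, "dz": 0, "rx": 0, "ry": 0, "rz": 0},
  {"jaw": 28, "dx": 6, "dy": 0, "dz": 0, "rx": 0, "ry": 0, "rz": 0},
  {"jaw": 28, "dx": 6, "dy": 0, "dz": 0, "rx": 0, "ry": 0, "rz": 0},
])

```text
t: 7.38
tcp_pos: [0.578, 0.1281, 0.4032]
ee_rot: [-0.0, 0.688, 0.726, -0.0]
ft_force: [0.7, 0.3, -3.9]
width: 0.361
```

```bash
python3 - <<'E'
from h import *
go((*B,.30),(*B,.285),(*B,.265))
E
```

```text
t 7.38 tcp [0.578  0.1281 0.4032] F [ 0.7  0.3 -3.9] w 30.8 q [ 0.16  0.34  1.08 -0.    1.72 -1.47]
[ 9.000e-01 -1.000e-01  1.032e+02] [-0.0002  0.0001 -0.0013]
[ 9.000e-01 -1.000e-01  1.182e+02] [-0.0002  0.0001 -0.0013]
[ 9.000e-01 -1.000e-01  1.382e+02] [-0.0002  0.0001 -0.0013]
```

>>> send_rows([
  {"jaw": 28, "dx": 0.8, "dy": 0, "dz": 10, "rx": 0, "ry": 0, "rz": 0},
  {"jaw": 28, "dx": 0.8, "dy": 0, "dz": 30, "rx": 0, "ry": 0, "rz": 0},
  {"jaw": 28, "dx": 0.8, "dy": 0, "dz": 55, "rx": 0, "ry": 0, "rz": 0},
  {"jaw": 28, "dx": 0.8, "dy": 0, "dz": 78, "rx": 0, "ry": 0, "rz": 0},
  {"jaw": 28, "dx": 0.8, "dy": 0, "dz": 90, "rx": 0, "ry": 0, "rz": 0},
])

```text
t: 7.8
tcp_pos: [0.5771, 0.1292, 0.3094]
ee_rot: [-0.001, 0.687, 0.726, -0.002]
ft_force: [0.2, 0.1, -3.0]
width: 0.36
```

>>> send_rows([
  {"jaw": 28, "dx": 0, "dy": 0, "dz": 6, "rx": 0, "ry": 0, "rz": 0},
  {"jaw": 28, "dx": 0, "dy": 0, "dz": 10, "rx": 0, "ry": 0, "rz": 0},
  {"jaw": 28, "dx": 0, "dy": 0, "dz": 12, "rx": 0, "ry": 0, "rz": 0},
  {"jaw": 28, "dx": 0, "dy": 0, "dz": 12, "rx": 0, "ry": 0, "rz": 0},
  {"jaw": 28, "dx": 0, "dy": 0, "dz": 12, "rx": 0, "ry": 0, "rz": 0},
])

```text
t: 8.22
tcp_pos: [0.5781, 0.1298, 0.3021]
ee_rot: [0.0, 0.687, 0.727, 0.001]
ft_force: [-0.9, -0.1, -3.4]
width: 0.355
```

```bash
python3 - <<'E'
from h import *
s=get_image("side");go((*B,.265))
cv2.imwrite("pics/low.png",cv2.resize(s[90:210,260:380],None,fx=5,fy=5,interpolation=2))
E
```

```text
t 8.27 tcp [0.5781 0.1299 0.3021] F [-0.6  0.2 -4.3] w 30.6 q [ 0.16  0.36  1.29  0.    1.5  -1.47]
[-0.9 -0.3 37.1] [ 0.0013 -0.0001 -0.    ]
```

View pics/low.png

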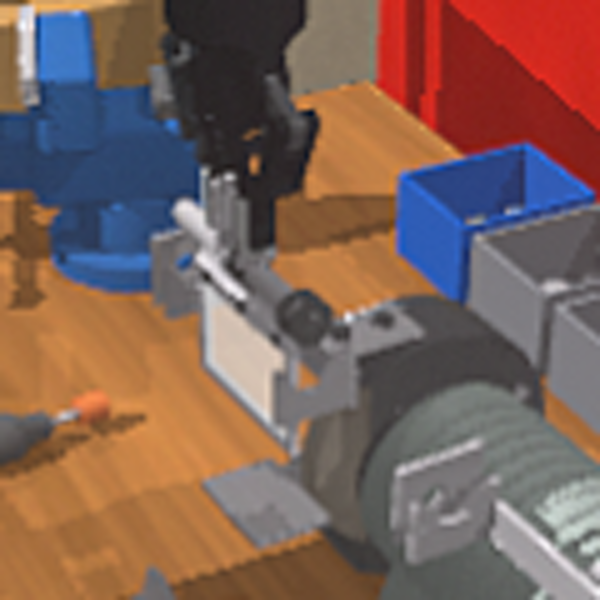

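The panel is between the arms with the bar above both slots, and only its own weight registers. Lowering in steps.

>>> send_rows([
  {"jaw": 28, "dx": -0.7, "dy": 0, "dz": 6, "rx": 0, "ry": 0, "rz": 0},
  {"jaw": 28, "dx": -0.7, "dy": 0, "dz": 12, "rx": 0, "ry": 0, "rz": 0},
  {"jaw": 28, "dx": -0.7, "dy": 0, "dz": 18, "rx": 0, "ry": 0, "rz": 0},
  {"jaw": 28, "dx": -0.7, "dy": 0, "dz": 23, "rx": 0, "ry": 0, "rz": 0},
  {"jaw": 28, "dx": -0.7, "dy": 0, "dz": 26, "rx": 0, "ry": 0, "rz": 0},
])

```text
t: 8.68
tcp_pos: [0.5777, 0.1291, 0.2741]
ee_rot: [-0.0, 0.687, 0.727, -0.001]
ft_force: [0.2, 0.3, -3.6]
width: 0.361
```

>>> send_rows([
  {"jaw": 28, "dx": 0, "dy": 0, "dz": 2, "rx": 0, "ry": 0, "rz": 0},
  {"jaw": 28, "dx": 0, "dy": 0, "dz": 4, "rx": 0, "ry": 0, "rz": 0},
  {"jaw": 28, "dx": 0, "dy": 0, "dz": 6, "rx": 0, "ry": 0, "rz": 0},
  {"jaw": 28, "dx": 0, "dy": 0, "dz": 8, "rx": 0, "ry": 0, "rz": 0},
  {"jaw": 28, "dx": 0, "dy": 0, "dz": 9, "rx": 0, "ry": 0, "rz": 0},
])

```text
t: 9.1
tcp_pos: [0.5779, 0.1292, 0.2661]
ee_rot: [-0.0, 0.687, 0.727, -0.0]
ft_force: [-0.7, -0.0, -4.1]
width: 0.36
```

Still free of contact. I'll go down to the slot floor.

>>> send_rows([
  {"jaw": 28, "dx": 0, "dy": 0, "dz": 1, "rx": 0, "ry": 0, "rz": 0},
  {"jaw": 28, "dx": 0, "dy": 0, "dz": 2, "rx": 0, "ry": 0, "rz": 0},
  {"jaw": 28, "dx": 0, "dy": 0, "dz": 3, "rx": 0, "ry": 0, "rz": 0},
  {"jaw": 28, "dx": 0, "dy": 0, "dz": 4, "rx": 0, "ry": 0, "rz": 0},
  {"jaw": 28, "dx": 0, "dy": 0, "dz": 4, "rx": 0, "ry": 0, "rz": 0},
])

```text
t: 9.52
tcp_pos: [0.5782, 0.1291, 0.2639]
ee_rot: [0.001, 0.687, 0.727, 0.001]
ft_force: [-2.2, -3.2, 8.2]
width: 0.361
```

Bottomed at the same z (0.2639) as in bracket A, with an upward force. Releasing slowly.

>>> send_rows([
  {"jaw": 34, "dx": 0, "dy": 0, "dz": 0, "rx": 0, "ry": 0, "rz": 0},
  {"jaw": 42, "dx": 0, "dy": 0, "dz": 0, "rx": 0, "ry": 0, "rz": 0},
  {"jaw": 52, "dx": 0, "dy": 0, "dz": 0, "rx": 0, "ry": 0, "rz": 0},
  {"jaw": 65, "dx": 0, "dy": 0, "dz": 0, "rx": 0, "ry": 0, "rz": 0},
  {"jaw": 85, "dx": 0, "dy": 0, "dz": 0, "rx": 0, "ry": 0, "rz": 0},
])

```text
t: 9.93
tcp_pos: [0.5779, 0.1291, 0.2622]
ee_rot: [0.0, 0.687, 0.727, -0.0]
ft_force: [0.3, -0.6, 1.3]
width: 0.867
```

>>> send_rows([
  {"jaw": 85, "dx": 0, "dy": 0, "dz": 0, "rx": 0, "ry": 0, "rz": 0},
  {"jaw": 85, "dx": 0, "dy": 0, "dz": 0, "rx": 0, "ry": 0, "rz": 0},
  {"jaw": 85, "dx": 0, "dy": 0, "dz": 0, "rx": 0, "ry": 0, "rz": 0},
  {"jaw": 85, "dx": 0, "dy": 0, "dz": -3, "rx": 0, "ry": 0, "rz": 0},
  {"jaw": 85, "dx": 0, "dy": 0, "dz": -8, "rx": 0, "ry": 0, "rz": 0},
])

```text
t: 10.35
tcp_pos: [0.5778, 0.1291, 0.2702]
ee_rot: [-0.0, 0.687, 0.727, -0.0]
ft_force: [-0.2, -1.1, 0.1]
width: 0.994
```

>>> send_rows([
  {"jaw": 85, "dx": 0, "dy": 0, "dz": -12, "rx": 0, "ry": 0, "rz": 0},
  {"jaw": 85, "dx": 0, "dy": 0, "dz": -32, "rx": 0, "ry": 0, "rz": 0},
  {"jaw": 85, "dx": 0, "dy": 0, "dz": -60, "rx": 0, "ry": 0, "rz": 0},
  {"jaw": 85, "dx": 0, "dy": 0, "dz": -90, "rx": 0, "ry": 0, "rz": 0},
  {"jaw": 85, "dx": 0, "dy": 0, "dz": -120, "rx": 0, "ry": 0, "rz": 0},
])

```text
t: 10.77
tcp_pos: [0.5776, 0.1291, 0.3922]
ee_rot: [0.0, 0.687, 0.727, 0.0]
ft_force: [0.5, -0.0, 0.9]
width: 0.996
```

>>> send_rows([
  {"jaw": 85, "dx": 25, "dy": -25, "dz": 0, "rx": 0, "ry": 0, "rz": 0},
  {"jaw": 85, "dx": 53, "dy": -53, "dz": 0, "rx": 0, "ry": 0, "rz": 0},
  {"jaw": 85, "dx": 80, "dy": -80, "dz": 0, "rx": 0, "ry": 0, "rz": 0},
  {"jaw": 85, "dx": 107, "dy": -107, "dz": 0, "rx": 0, "ry": 0, "rz": 0},
  {"jaw": 85, "dx": 135, "dy": -135, "dz": 0, "rx": 0, "ry": 0, "rz": 0},
])

```text
t: 11.18
tcp_pos: [0.4341, 0.2571, 0.3909]
ee_rot: [0.0, 0.687, 0.726, 0.0]
ft_force: [0.9, 1.9, -0.3]
width: 0.996
```

>>> send_rows([
  {"jaw": 85, "dx": 25, "dy": -25, "dz": 0, "rx": 0, "ry": 0, "rz": 0},
  {"jaw": 85, "dx": 53, "dy": -53, "dz": 0, "rx": 0, "ry": 0, "rz": 0},
  {"jaw": 85, "dx": 80, "dy": -80, "dz": 0, "rx": 0, "ry": 0, "rz": 0},
  {"jaw": 85, "dx": 107, "dy": -107, "dz": 0, "rx": 0, "ry": 0, "rz": 0},
  {"jaw": 85, "dx": 120, "dy": -120, "dz": 0, "rx": 0, "ry": 0, "rz": 0},
])

```text
t: 11.6
tcp_pos: [0.3062, 0.3713, 0.3912]
ee_rot: [-0.0, 0.686, 0.727, 0.001]
ft_force: [0.8, 0.3, -0.3]
width: 0.997
```

```bash
python3 - <<'E'
from h import *
t=get_image("top");s=get_image("side");go((*B,.4))
p=np.zeros((600,800,3),np.uint8)
p[:240]=cv2.resize(t[155:215,222:422],None,fx=4,fy=4,interpolation=2)
p[242:600,:480]=cv2.resize(s[118:208,270:390],(480,360),interpolation=2)[:358]
p[400:600,480:800]=cv2.resize(t,(320,200))
cv2.imwrite("pics/end.png",p);cv2.imwrite("pics/topE.png",t);cv2.imwrite("pics/sideE.png",s)
E
```

```text
t 11.7 tcp [0.307 0.371 0.391] F [ 0.8 -0.7  0.8] w 85.3 q [ 0.8   0.07  1.43  0.    1.64 -0.83]
[-257.7  255.9   -9.1] [ 0.0005 -0.0009  0.0036]
```

View pics/end.png

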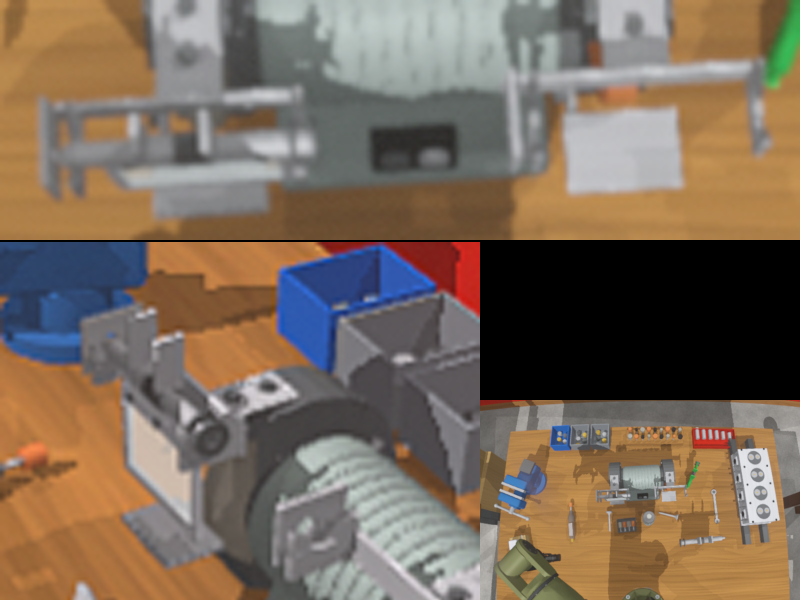

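The shield sits in bracket B hanging straight. The grips in the top view are 71 crop-px apart (x≈133 and 204), as they were at the start (612 and 683), so the pin is out. The arm is clear and the bystanders haven't moved. Handing in.

```bash
python3 -c "
from bench import env
print(env.finish_job())"
```

```text
the job is handed in; nothing more can be done
None
```

The shield now hangs in the other (left) wheel guard's bracket, let go, with the pin out. I handed the job in at about 11.7 s; it gave no verdict.

I squeezed the grips, which drew the pin, and felt for the collar's side play to centre the shield. Then I lifted it about 140 mm, moved it 271 mm along the spindle and lowered it to the slot floor before opening the fingers.

**Last checks**
- **Bar seated:** it bottomed at tool height 0.2639 m, against 0.2638 m in the first bracket, with an 8 N upward force.
- **Pin home:** in the last top picture the grips are as far apart as before the squeeze, so the pin has sprung out fully. I did not see the pin in its hole directly.
- **Hanging straight:** the panel hangs straight down in the side picture.
- **Bystanders and arm:** nothing on the bench looks moved, judged by eye on a small overview. The arm is well clear and touching nothing.

**Disagreement:** my first camera estimate of the shield's place along the bar was about 3 mm off. The collar check corrected it, and the new position was used for the placing.

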